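Lock the bracelet bar onto its stand and hold the key turned

TASK

Lay the bracelet bar gently into the two V-saddles of its stand so that it sits level, and let go of it. Then take the key from the bur block, push it fully home in the lock on the stand (its pins are sticky, so wiggle the key past them) and turn it a quarter turn clockwise so that the lock's cam closes over the end of the bar. The lock springs back when let go, so finish while still holding the key fully turned; leave everything else on the bench where it is.

Things in the scene. Friction and masses are not known exactly. Their poses are not given: they have to be found in the camera images.
- bar: Bracelet bar, loose, 0.35 kg, 240 mm long along its y; origin at its middle on the axle line, 20 mm above the bench at the start; ends alike, either way round will do. Grey cloth core 160 long, 40 wide (x), 34 high; fixed metal cuffs 46 by 40 mm, 35 to 75 mm from the middle each side: grip the bare middle. A steel axle 12 mm thick sticks out 40 mm at each end.
- stand: Wooden bracelet stand, fixed. Origin: centre of its underside, z up. Base board 140 (x) by 290 (y) by 16 mm. Two posts with V-saddles at y = +102 and -102 mm hold the bar's axles. By the -y saddle, on a steel bracket before a 108 mm high pillar, is an upright cam lock, 42 mm wide. Seated, the bar's origin is at (-30, 0, 68) mm in this frame, its y along this y, with 12 mm of end play each way.
- saddle_left (a point): Centre line of the bar's axle when seated in the V-saddle at the stand's y = +102 mm: (-30, 102, 68) mm in the stand's frame, same axes. The V is bent steel, 90 degrees, 20 mm long in y, 25 mm wide at the mouth; its edges are 72 mm above the bench.
- saddle_right (a point): The same for the V-saddle at the stand's y = -102 mm, beside the lock: (-30, -102, 68) mm in the stand's frame.
- keyway (a point): Mouth centre of the key slot in the brass plug, facing up; (20, -102, 116) mm in the stand's frame. z up, x along the slot; turns with the plug; at rest x is along the stand's y. Slot 13.5 (x) by 5.5 (y) mm, 32 deep, mouth bevelled 2 mm. Two sticky sprung pins poke in from its ends 11 and 19 mm down: each takes 6 to 16 N to push past, less when wiggled.
- cam_tip (a point): Free end of the lock's steel cam, a tongue 14 mm wide, 58 mm long from the lock's axis, at the plug's foot, underside 76 mm above the bench. At rest it points along the stand's -y, clear of the saddle; turned a quarter it points along the stand's -x and lies over the axle in the saddle.
- lock (a joint): Turning of the lock's plug (rad): 0 at rest, growing as it turns clockwise seen from above, stop at 1.57. A spring (0.025 to 0.08 N m) turns it back; friction 0.025 N m. The key has about 0.13 rad of play in the slot either way, so it must turn that much farther than the plug.
- key: Steel key with black plastic head, loose, 40 g, upright. Origin at the shoulder's underside, where the blade begins; z up to the head. Blade 12 wide (x), 4 thick (y), 30 mm long, last 8 mm tapered; shoulder 22 wide; head 28 wide (x), 8 thick (y), 5 to 39 mm above the origin. Fully home, shoulder on the plug, origin and axes meet the keyway's; x may point either way.
- bur_block: Wooden block, fixed, 120 (x) by 52 (y) by 40 mm high, origin at the centre of its underside. The key stands in its slot at x = -32 mm, shoulder on the block's top, key x along block x, blade 30 mm deep, with 1.5 mm of play; thin steel burs stand up to 36 mm above its top at x = 12 to 51 mm.
- rotary_tool: Bystander, loose: rotary tool lying along its x axis, 225 mm by 34 mm.
- pliers: Bystander, loose: pliers with orange handles, 155 mm long along x, 11 mm high.
- bead_dish: Bystander, loose: small white dish of beads, 72 mm in diameter, 18 mm high.
- bead_box: Bystander, loose: clear box of beads, 70 by 70 by 34 mm.
- bead_jar: Bystander, loose: small amber jar, 48 mm in diameter, 65 mm high.
- charger: Bystander, loose: white charger plug, 55 by 50 by 28 mm.
- loose_bangle: Bystander, loose: brass bangle lying flat, 68 mm in diameter, 10 mm high.

How it is judged:
By the outcome, as a careful person would: the job done as asked, in the order asked, and still so for the second after the job is handed in, while the arm keeps its last pose, push and grip.
It also fails if it takes over 61 s, if anything falls off the work surface, if the arm or the gripper's body presses on something with over 40 N, if the wrist force passes 120 N, or if a joint passes its speed limit or range.

ROBOT

A 6-joint arm with a two-finger parallel gripper is mounted at the origin on the work surface. World frame = base frame: x ahead of the robot, y to its left, z up, the work surface at z = 0. Lengths are in m, angles in rad, forces in N, time in s.
With the tool pointing down it reaches from about 0.35 to 0.975 m from the base axis. Payload 4.9 kg.
Tool frame: the origin (TCP) lies midway between the tips of the shut fingers; the grasp point (between the pads) lies 19 mm behind it; z points along the fingers, y is the direction in which the jaws open and shut (so a half turn about z gives the same grasp; the last joint's range is limited). The gripper opens to 85 mm and grips with 20 to 120 N. Pads are 22 mm wide; open, the fingers measure 114 mm over their backs; the gripper's body (76 mm by 85 mm) begins 54 mm behind the grasp point. The pads swing forward as they close: fully open they stand 13 mm farther back than shut.
Start: joints at [1.128, 0.053, 1.613, -0, 1.476, -0.119], TCP at [0.199, 0.593, 0.231] pointing down, gripper open.
Joint ranges: [-3.01, 3.01], [-1.01, 2.22], [0.06, 2.58], [-1.02, 4.17], [0.09, 2.62], [-3.14, 3.14]. Speed limits (rad/s): [2.57, 2.57, 3.14, 3.14, 3.14, 3.14].

INTERFACE

Orientations are given as a unit quaternion [w, x, y, z].
In Python, from plant import state, grab_frame, camera_params, job_done, boxes_of gives the robot as it stands.
- The arm moves only by the tool step_arm, never from a script. Its argument "steps" is a list of rows, each a list of 4 numbers: the shift along the tool's x, y, z in mm, then the turn about the tool's z in degrees. A call has 1 to 8 rows; each row shifts and turns the pose as measured when the row begins, along the tool's axes as they then stand; what a row does not reach is not made up. A row lasts 1/10 s, in which the tool goes at most 50 mm and 8.59 degrees, less where a joint would pass 70% of its speed; a pose out of reach is approached as far as the arm can. A call is refused whole if a number of a shift passes 50 or a number of a turn 8.59, either way. A call with a gripper value outside its range is refused whole. "claw" is the opening in per cent of the stroke, from 0 (shut) to 100 (fully open), set as the call begins (left out, the last holds). The fingers move at their own pace and stop on an object; the grip force is fixed at half the most. Time passes only in rows, so rows that do not move let the fingers close. It gives the time, the measured TCP pose, the force and the opening at its end, in the units of the state.
- state(): the state, without advancing time (a new reading comes with each control period).
- grab_frame(name): name is "side" or "top" or "wrist"; returns (picture, depth): 400x640x3 uint8, red, green, blue; 400x640 float32, m along the optical axis (not along the pixel's ray), 0 where there is no reading.
- camera_params(name): a dict with "mtx" (3x3 intrinsics, pixels), "k1" (the pictures are not rectified: a ray, as slopes to the right and down, at radius r is drawn at 1 + k1 r^2 times it, then the intrinsics apply), "extrinsics" (4x4, takes a point from camera to world coordinates); the wrist camera has in their place "T_tool_cam" (4x4, takes a point from camera to tool coordinates, whose origin is the TCP and whose axes are the flange's). Camera axes: x right, y down, z forward; pixel columns grow to the right and rows downward; lengths in m; the calibration is good to about 2 mm. A picture is of the moment at which its call begins: read the wrist's pose just before it. camera_params takes no time and is no camera call.
- job_done(): hands the job in, once; it reports no verdict.
Trained networks look in the newest picture that a camera, given by its name, has taken for a name from the list of things; names that differ only in an ending like _2 or _b are one class to them, and where a whole thing is asked for, a point or a joint stands for the part that bears it (a point fixed in the world has none). Each returns a list of dicts, best first, with "p" (0 to 1); they miss things now and then, are a little off and sometimes report something else, mostly with a low value. They report only what shows in the picture. A call takes as long as a camera call.
- boxes_of(camera, label): "box" ([left, top, width, height] in pixels, round what is visible of it).
The state is a dict: "time": time; "joint_pos": joint angles; "joint_vel": joint speeds; "joint_efforts": joint torques, N m; "tool_pos": TCP position; "tool_rot": TCP orientation; "contact_force": force on the tool from outside, world axes, zero at the start; "ft_torque": the same for the moment, N m; "gripper_width": opening from 0.0 (shut) to 1.0 (fully open).
Only numpy, scipy, OpenCV 4.12 (cv2) and the standard library are available. Lean on these libraries where they do the work, as an engineer would, in place of code of your own. Each camera call takes 0.05 s, during which the arm holds its last target. There are 200 camera calls.

## Working session

There is one attempt and no reset: what is moved stays moved. The work goes in short steps, Python scripts to look and compute and a tool call to move; the robot and the scene stay as the last step left them, time stands still between calls to the robot, and variables do not carry over. Pictures are saved under pics/ and viewed, about 8 in all and at most 12, crops included, and the job is handed in when it is done.

Besides the shell and the picture viewer there is one more tool, called after "Emit:" by a JSON object that holds its "fn" and its "kwargs". step_arm: Moves the arm, as the interface text tells. Its arguments: {"type":"object","properties":{"steps":{"type":"array"},"claw":{"type":"number"}},"required":["steps"]}

```bash
mkdir -p pics; cat > h.py <<'E'
import numpy as np,cv2,json
from plant import *
from scipy.spatial.transform import Rotation as R
def rot(q): return R.from_quat([q[1],q[2],q[3],q[0]]).as_matrix()
def ext(name,s=None):
    p=camera_params(name)
    if name!='wrist': return p,np.array(p['extrinsics'])
    T=np.eye(4);T[:3,:3]=rot(s['tool_rot']);T[:3,3]=s['tool_pos']
    return p,T@np.array(p['T_tool_cam'])
def cloud(name,d,s=None):
    p,T=ext(name,s);K=np.array(p['mtx']);k=p['k1']
    v,u=np.mgrid[:400,:640].astype(float)
    a=np.stack([u.ravel(),v.ravel()],1)[:,None]
    n=cv2.undistortPoints(a,K,np.array([k,0,0,0.]))[:,0]
    P=np.c_[n*d.ravel()[:,None],d.ravel()]@T[:3,:3].T+T[:3,3]
    return P.reshape(400,640,3)
def proj(name,X,s=None):
    p,T=ext(name,s);X=np.atleast_2d(X)
    c=(X-T[:3,3])@T[:3,:3];r=c[:,:2]/c[:,2:]
    r=r*(1+p['k1']*(r**2).sum(1,keepdims=True))
    K=np.array(p['mtx']);return r*[K[0,0],K[1,1]]+[K[0,2],K[1,2]]
def save(n,im): cv2.imwrite('pics/'+n,cv2.cvtColor(im,cv2.COLOR_RGB2BGR))
E
cat > a.py <<'E'
from h import *
s=state();print(s['time'],s['tool_pos'],s['tool_rot'],s['gripper_width'],s['contact_force'])
im,d=grab_frame('top');np.savez('top.npz',im=im,d=d);save('top.png',im)
P=cloud('top',d)
for l in ['bar','stand','key','bur_block','saddle_left','saddle_right','keyway','cam_tip']:
    for b in boxes_of('top',l)[:2]:
        x,y,w,h=b['box'];c=P[min(399,int(y+h/2)),min(639,int(x+w/2))];print(l,round(b['p'],2),np.round(b['box'],1),c.round(3))
im2,d2=grab_frame('side');np.savez('side.npz',im=im2,d=d2);save('side.png',im2)
print(camera_params('top'));print(camera_params('wrist'))
E
python3 a.py
```

```text
0.0 [0.19858087 0.59196354 0.23009555] [-2.74024332e-04  1.61180635e-01  9.86924414e-01 -9.64056699e-04] 1.0048982145962355 [ 0.46472357  0.01565453 -0.36749736]
bar 0.9 [375.7 238.7  74.5  17.1] [ 0.404 -0.224  0.038]
stand 0.83 [302.  138.7 102.8  58.5] [ 0.656 -0.055  0.016]
stand 0.6 [382.7 147.   20.    8.4] [ 0.676 -0.162  0.117]
bur_block 0.89 [230.4 235.8  43.9  21.9] [0.41  0.251 0.042]
saddle_left 0.84 [300.1 137.  100.6  58.8] [ 0.659 -0.046  0.019]
saddle_right 0.77 [302.4 140.5  98.6  56.5] [ 0.654 -0.049  0.011]
keyway 0.64 [384.1 145.   17.5  14.5] [ 0.673 -0.162  0.116]
cam_tip 0.73 [305.1 138.8  97.7  59.3] [ 0.651 -0.055  0.021]
{'mtx': array([[409.23813126,   0.        , 322.33538515],
       [  0.        , 409.23813126, 197.13864777],
       [  0.        ,   0.        ,   1.        ]]), 'k1': -0.07012962510761621, 'extrinsics': array([[-0.00709936, -0.98230525,  0.18715234,  0.32448696],
       [-0.99995079,  0.00827064,  0.00547834,  0.03453293],
       [-0.00692927, -0.18710424, -0.98231563,  1.25609347],
       [ 0.        ,  0.        ,  0.        ,  1.        ]])}
{'mtx': array([[291.46808955,   0.        , 322.54419234],
       [  0.        , 291.46808955, 195.48287833],
       [  0.        ,   0.        ,   1.        ]]), 'k1': -0.04560311172434234, 'T_tool_cam': array([[-5.50840960e-04, -9.63910238e-01, -2.66226878e-01,
         6.73132539e-02],
       [ 9.99999819e-01, -5.95125903e-04,  8.56678705e-05,
         2.00428772e-04],
       [-2.41014648e-04, -2.66226782e-01,  9.63910391e-01,
        -1.42955252e-01],
       [ 0.00000000e+00,  0.00000000e+00,  0.00000000e+00,
         1.00000000e+00]])}
```

View pics/top.png

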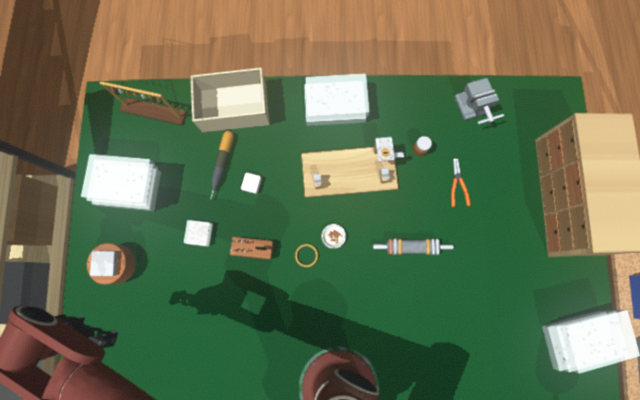

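View pics/side.png

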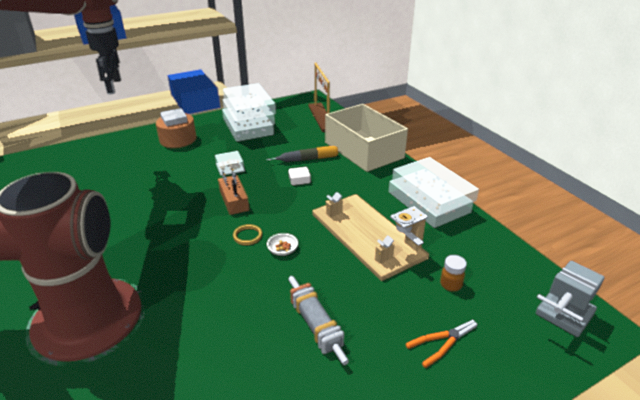

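The top view shows the bar at (413,246), the stand at (350,170) with its lock at (386,148), and the bur block at (252,247). The side view agrees and shows the black key head near (235,185). Next I'll take close wrist views of the block, stand and bar on the way.

```bash
cat > plan.py <<'E'
from h import *
import sys
def yaw(s): 
    x=rot(s['tool_rot'])[:,0];return np.degrees(np.arctan2(x[1],x[0]))
def plan(x,y,z,yw,step=45,n=None):
    s=state();p=np.array(s['tool_pos']);a=yaw(s);da=(yw-a+180)%360-180
    d=(np.array([x,y,z])-p)*1000
    n=n or max(1,int(np.ceil(max(np.linalg.norm(d)/step,abs(da)/8.5))))
    Rr=rot(s['tool_rot']);rows=[]
    for i in range(n):
        Ri=R.from_euler('z',da*i/n,degrees=True).as_matrix()@Rr
        rows.append([round(v,1) for v in Ri.T@(d/n)]+[round(-da/n,2)])
    print('t',round(s['time'],2),'pos',p.round(4),'yaw',round(a,2),'g',round(s['gripper_width'],3),'F',np.round(s['contact_force'],1),'tiltz',rot(s['tool_rot'])[:,2].round(4))
    print(json.dumps(rows))
if __name__=='__main__': 
    a=[float(v) for v in sys.argv[1:]];plan(*a[:4],*(a[4:5]))
E
python3 plan.py 0.41 0.25 0.27 90
```

```text
t 0.5 pos [0.1988 0.5925 0.2312] yaw 161.45 g 1.0 F [-0.1  1.  -0.4] tiltz [-0.e+00 -1.e-04 -1.e+00]
[[-34.4, -28.6, -4.3, 7.94], [-38.0, -23.6, -4.3, 7.94], [-40.9, -18.1, -4.3, 7.94], [-43.0, -12.3, -4.3, 7.94], [-44.3, -6.2, -4.3, 7.94], [-44.7, -0.1, -4.3, 7.94], [-44.3, 6.1, -4.3, 7.94], [-43.0, 12.2, -4.3, 7.94], [-40.9, 18.0, -4.3, 7.94]]
```

Emit:
{"fn": "step_arm", "kwargs": {"steps": [[-34, -29, -4, 8], [-38, -24, -4, 8], [-41, -18, -4, 8], [-43, -12, -4, 8], [-44, -6, -4, 8], [-45, 0, -4, 8], [-44, 6, -4, 8], [-43, 12, -4, 8]]}}

```text
time: 1.3
tool_pos: [0.3832, 0.2775, 0.2639]
tool_rot: [0.0, 0.672, 0.74, 0.001]
contact_force: [0.6, 0.2, 0.1]
gripper_width: 0.999
```

```bash
python3 plan.py 0.41 0.25 0.27 90
```

```text
t 1.3 pos [0.3832 0.2775 0.2639] yaw 95.5 g 0.999 F [0.6 0.2 0.1] tiltz [ 2.e-03  9.e-04 -1.e+00]
[[-29.9, 24.1, -6.1, 5.5]]
```

Emit:
{"fn": "step_arm", "kwargs": {"steps": [[-30, 24, -6, 5.5], [0, 0, 0, 0]]}}

```text
time: 1.5
tool_pos: [0.4128, 0.245, 0.2715]
tool_rot: [0.002, 0.712, 0.703, 0.002]
contact_force: [-0.1, 0.7, 0.2]
gripper_width: 1.0
```

```bash
cat > w.py <<'E'
from h import *
import sys
n=sys.argv[1];s=state();im,d=grab_frame('wrist');np.savez(n+'.npz',im=im,d=d,tp=s['tool_pos'],tr=s['tool_rot'])
P=cloud('wrist',d,s);save(n+'.png',im);print(s['time'],s['tool_pos'])
for l in sys.argv[2:]:
    for b in boxes_of('wrist',l)[:2]:
        x,y,w,h=b['box'];c=P[min(399,int(y+h/2)),min(639,int(x+w/2))];print(l,round(b['p'],2),np.round(b['box'],1),c.round(3))
E
python3 w.py key1 key bur_block; python3 plan.py 0.64 -0.05 0.30 90
```

```text
1.5 [0.41280088 0.24498586 0.27150542]
key 0.44 [310.1 176.8   8.   26.8] [0.404 0.227 0.078]
bur_block 0.6 [292.3 114.7  48.6  94.6] [0.406 0.255 0.041]
t 1.65 pos [0.41   0.2479 0.2701] yaw 89.7 g 0.997 F [ 0.2 -0.8  0.5] tiltz [ 0.0022  0.0014 -1.    ]
[[-33.0, 25.7, -3.3, -0.03], [-33.0, 25.7, -3.3, -0.03], [-33.0, 25.7, -3.3, -0.03], [-33.0, 25.7, -3.3, -0.03], [-33.0, 25.7, -3.3, -0.03], [-33.0, 25.6, -3.3, -0.03], [-33.1, 25.6, -3.3, -0.03], [-33.1, 25.6, -3.3, -0.03], [-33.1, 25.6, -3.3, -0.03]]
```

View pics/key1.png

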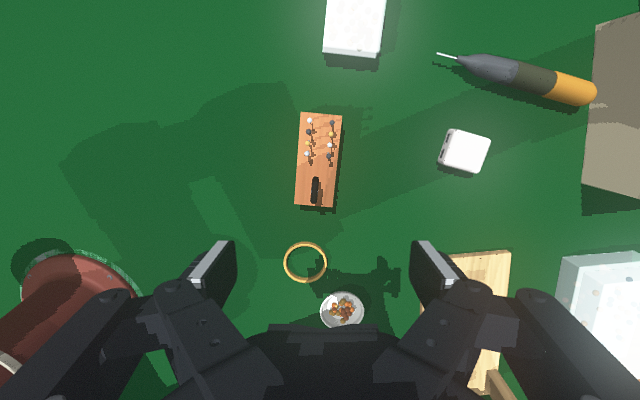

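Wrist picture: the key head is at (315,190) at the near (-y) end of the block, with the burs at (308-335,120-160). Next is the stand.

Emit:
{"fn": "step_arm", "kwargs": {"steps": [[-40, 26.5, -7, 0], [-40, 26.5, -7, 0], [-40, 26.5, -7, 0], [-40, 26.5, -7, 0], [-40, 26.5, -7, 0], [-40, 26.5, -7, 0], [-40, 26.5, -7, 0], [-40, 26.5, -7, 0]]}}

```text
time: 2.45
tool_pos: [0.6267, -0.0618, 0.3225]
tool_rot: [-0.004, 0.695, 0.719, 0.001]
contact_force: [-0.4, 0.7, 1.1]
gripper_width: 1.0
```

Emit:
{"fn": "step_arm", "kwargs": {"steps": [[-30, 26.5, -5, 0], [0, 0, 0, 0], [0, 0, 0, 0]]}}

```text
time: 2.75
tool_pos: [0.6578, -0.0915, 0.3247]
tool_rot: [-0.005, 0.694, 0.72, 0.001]
contact_force: [-0.2, -0.1, 1.1]
gripper_width: 0.997
```

```bash
python3 w.py st1 stand saddle_left saddle_right keyway cam_tip; python3 plan.py 0.404 -0.26 0.27 90
```

```text
2.75 [ 0.65777353 -0.09145616  0.32472208]
stand 0.94 [267.3  24.1 104.4 220.4] [ 0.649 -0.049  0.016]
stand 0.63 [120.7   6.9  46.   50.8] [ 0.38   0.092 -0.001]
saddle_left 0.67 [265.5  24.5 105.5 218.5] [ 0.647 -0.048  0.016]
saddle_right 0.89 [261.   24.  109.7 219. ] [ 0.643 -0.048  0.016]
keyway 0.57 [321.7 205.   26.1  39.5] [ 0.674 -0.157  0.115]
cam_tip 0.74 [324.6 206.9  21.8  40.1] [ 0.675 -0.16   0.115]
cam_tip 0.2 [341.8 248.7  30.1  45.7] [ 0.714 -0.251  0.065]
t 3.05 pos [ 0.657  -0.0915  0.3259] yaw 92.14 g 1.004 F [0.8 0.5 0.7] tiltz [-0.0048  0.0068 -1.    ]
[[-22.8, -37.0, 8.0, 0.31], [-23.0, -36.9, 8.0, 0.31], [-23.2, -36.7, 8.0, 0.31], [-23.3, -36.6, 8.0, 0.31], [-23.5, -36.5, 8.0, 0.31], [-23.7, -36.4, 8.0, 0.31], [-23.9, -36.2, 8.0, 0.31]]
```

View pics/st1.png

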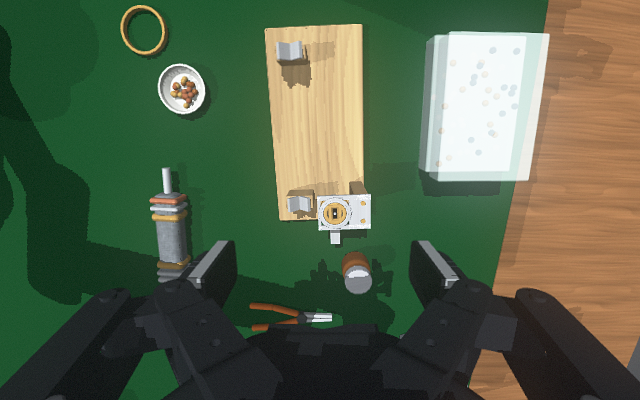

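The stand is clear: saddles at (290,50) and (298,203), keyway at (335,213), cam tip at (336,238). The bar is at (172,230). I'll fit poses numerically.

```bash
cat > fit.py <<'E'
from h import *
def load(n):
    z=np.load(n+'.npz');s=dict(tool_pos=z['tp'],tool_rot=z['tr']);return z['im'],cloud('wrist',z['d'],s),s
def rect(m,P,size):
    q=P[m][:,:2].astype(np.float32)*1000
    (c,wh,a)=cv2.minAreaRect(q);b=cv2.boxPoints((c,wh,a));e=b[1]-b[0];f=b[2]-b[1]
    l=e if np.hypot(*e)>np.hypot(*f) else f
    print('rect c',np.round(c,1),'wh',np.round(wh,1),'long axis deg',round(np.degrees(np.arctan2(l[1],l[0]))%180,2),'n',len(q));return c
if __name__=='__main__':
    im,P,s=load('st1');u=np.zeros((400,640),bool);u[15:250,255:375]=1
    print('table z',np.median(P[100:200,220:250,2]),'board z',np.median(P[80:150,300:340,2]))
    m=u&(P[...,2]>.010)&(P[...,2]<.024);m=cv2.morphologyEx(m.astype(np.uint8),cv2.MORPH_OPEN,np.ones((3,3)))>0
    rect(m,P,0)
    for nm,(r0,r1,c0,c1) in dict(sl=(30,70,270,310),sr=(185,222,280,317)).items():
        w=np.zeros_like(u);w[r0:r1,c0:c1]=1;mm=w&(P[...,2]>.055)&(P[...,2]<.085);rect(mm,P,0)
        print(nm,P[mm].mean(0).round(4),P[mm][:,2].max())
    w=np.zeros_like(u);w[185:240,310:380]=1;mm=w&(P[...,2]>.108)&(P[...,2]<.125);rect(mm,P,0);print('lock top z',np.median(P[mm][:,2]))
    im,P,s=load('key1');w=np.zeros_like(u);w[100:220,280:350]=1
    mm=w&(P[...,2]>.033)&(P[...,2]<.048);rect(mm,P,0)
    w[:]=0;w[170:210,300:330]=1
    mm=w&(P[...,2]>.06)&(P[...,2]<.09);rect(mm,P,0);print('key',P[mm].mean(0),P[mm][:,2].max())
    z=np.load('st1.npz');save('plug.png',cv2.resize(z['im'][180:260,290:390],(800,640),interpolation=cv2.INTER_CUBIC)[:600])
    z=np.load('key1.npz');save('keyc.png',cv2.resize(z['im'][100:220,270:360],None,fx=5,fy=5,interpolation=cv2.INTER_CUBIC))
E
python3 fit.py
```

```text
table z 0.0002448482581182687 board z 0.01635458954225802
rect c [645.4 -42.7] wh [141.3 290.5] long axis deg 93.99 n 15244
rect c [608.4  56.9] wh [39.  21.2] long axis deg 4.98 n 532
sl [0.6091 0.0568 0.0655] 0.07368996320834242
rect c [ 623.6 -146.2] wh [39.2 20.6] long axis deg 4.6 n 401
sr [ 0.6244 -0.1449  0.065 ] 0.07433487219625645
rect c [ 685.6 -141.4] wh [67.8 46.8] long axis deg 4.36 n 1776
lock top z 0.11310939422601685
rect c [406.8 255.6] wh [120.6  52.2] long axis deg 83.8 n 3374
rect c [403.4 224. ] wh [27.9  8. ] long axis deg 83.55 n 161
key [0.40363141 0.22584619 0.07735636] 0.08109099252817575
```

Emit:
{"fn": "step_arm", "kwargs": {"steps": [[-23, -37, 8, 0.3], [-23, -37, 8, 0.3], [-23, -37, 8, 0.3], [-23, -37, 8, 0.3], [-23, -37, 8, 0.3], [-24, -36, 8, 0.3], [-24, -36, 8, 0.3], [0, 0, 0, 0]]}}

```text
time: 3.85
tool_pos: [0.3945, -0.2594, 0.2685]
tool_rot: [-0.001, 0.703, 0.711, 0.001]
contact_force: [0.3, 0.3, 0.5]
gripper_width: 0.998
```

```bash
python3 w.py bar1 bar; cat > fb.py <<'E'
from fit import *
import sys
im,P,s=load(sys.argv[1])
m=(P[...,2]>.012)&(P[...,2]<.06)&(abs(P[...,0]-.404)<.07)&(abs(P[...,1]+.224)<.16)
rect(m,P,0)
m&=P[...,2]>.03;c=rect(m,P,0);print(P[m][:,2].max())
print('bar mid px',proj('wrist',[c[0]/1000,c[1]/1000,.037],s))
E
python3 fb.py bar1; python3 plan.py .404 -.224 .12 90
```

```text
3.85 [ 0.39453833 -0.25942281  0.26852609]
bar 0.59 [315.5  44.6  37.5 183.2] [ 0.409 -0.216  0.038]
bar 0.52 [464.2   1.7 175.8 126.3] [ 0.691 -0.12   0.017]
rect c [ 406.9 -229.1] wh [239.4  45.5] long axis deg 88.71 n 4465
rect c [ 407.  -229.1] wh [157.8  45.3] long axis deg 88.78 n 3768
0.04287726721301616
bar mid px [[332.3155763  146.04289433]]
t 3.95 pos [ 0.3974 -0.2581  0.2699] yaw 90.79 g 0.998 F [ 0.6  0.9 -0.1] tiltz [ 0.0034  0.0028 -1.    ]
[[8.4, 1.6, 37.5, 0.2], [8.4, 1.6, 37.5, 0.2], [8.4, 1.6, 37.5, 0.2], [8.4, 1.5, 37.5, 0.2]]
```

View pics/bar1.png

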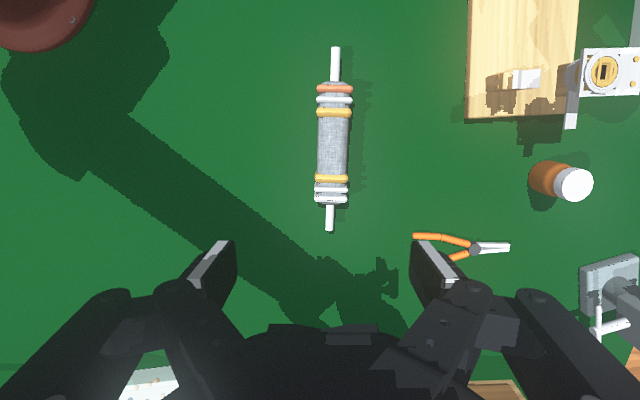

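The stand fits to a centre of (645.4,-42.7) mm with yaw about 4.2°. The bar middle is at px (332,146), or (407,-229) mm, with its axis at 88.75°. I'll descend and grip it.

```bash
python3 plan.py .407 -.229 .004 88.75
```

```text
t 3.95 pos [ 0.3974 -0.2581  0.2699] yaw 90.79 g 0.998 F [ 0.6  0.9 -0.1] tiltz [ 0.0034  0.0028 -1.    ]
[[4.7, 1.5, 44.3, 0.34], [4.7, 1.5, 44.3, 0.34], [4.7, 1.5, 44.3, 0.34], [4.7, 1.4, 44.3, 0.34], [4.7, 1.4, 44.3, 0.34], [4.8, 1.4, 44.3, 0.34]]
```

Emit:
{"fn": "step_arm", "kwargs": {"steps": [[7, 2, 40, 0.5], [7, 2, 40, 0.5], [7, 2, 40, 0.5], [7, 2, 40, 0.5], [0, 0, 0, 0]]}}

```text
time: 4.45
tool_pos: [0.4141, -0.2269, 0.1118]
tool_rot: [0.007, 0.712, 0.702, 0.004]
contact_force: [-0.6, 0.4, -0.8]
gripper_width: 0.998
```

```bash
python3 plan.py .407 -.229 .004 88.75 35
```

```text
t 4.45 pos [ 0.4141 -0.2269  0.1118] yaw 89.24 g 0.998 F [-0.6  0.4 -0.8] tiltz [ 0.0154 -0.0047 -0.9999]
[[-0.4, -2.2, 26.9, 0.12], [-0.4, -2.2, 26.9, 0.12], [-0.4, -2.2, 26.9, 0.12], [-0.4, -2.2, 26.9, 0.12]]
```

Emit:
{"fn": "step_arm", "kwargs": {"steps": [[0, -2, 27, 0.1], [0, -2, 27, 0.1], [0, -2, 27, 0.1], [0, 0, 0, 0], [0, 0, 0, 0]]}}

```text
time: 4.95
tool_pos: [0.4198, -0.2294, 0.0405]
tool_rot: [0.015, 0.71, 0.704, 0.005]
contact_force: [-0.3, -0.4, 1.8]
gripper_width: 1.001
```

```bash
python3 plan.py .407 -.229 .004 88.75 35
```

```text
t 4.95 pos [ 0.4198 -0.2294  0.0405] yaw 89.52 g 1.001 F [-0.3 -0.4  1.8] tiltz [ 0.0288 -0.014  -0.9995]
[[0.4, -6.9, 18.1, 0.39], [0.3, -6.9, 18.1, 0.39]]
```

Emit:
{"fn": "step_arm", "kwargs": {"steps": [[0, -7, 8, 0.2], [0, -7, 8, 0.2], [0, 0, 8, 0]]}}

```text
time: 5.25
tool_pos: [0.4104, -0.2327, 0.0218]
tool_rot: [0.021, 0.712, 0.702, 0.006]
contact_force: [-0.1, -0.7, -0.5]
gripper_width: 1.001
```

```bash
python3 plan.py .407 -.229 .004 88.75 35; python3 -c "
from h import *
s=state();print(np.round(s['joint_pos'],4),np.round(s['joint_vel'],4),s['joint_efforts'])"
```

```text
t 5.25 pos [ 0.4104 -0.2327  0.0218] yaw 89.18 g 1.001 F [-0.1 -0.7 -0.5] tiltz [ 0.0384 -0.0216 -0.999 ]
[[4.0, -4.2, 17.6, 0.43]]
[-0.6781 -0.1118  2.1509  0.0083  1.059  -0.6681] [ 0.0039  0.1539  0.0022  0.0054 -0.1866 -0.0009] [-3.29317537e-02 -2.73972344e+01 -3.14053631e+01 -1.76068697e-03
  4.32596763e-02 -2.20479065e-02]
```

Emit:
{"fn": "step_arm", "kwargs": {"steps": [[0, 0, 0, 0], [0, 0, 0, 0]]}}

```text
time: 5.45
tool_pos: [0.4097, -0.2326, 0.0211]
tool_rot: [0.021, 0.712, 0.702, 0.006]
contact_force: [-0.0, 0.5, 1.3]
gripper_width: 0.998
```

```bash
python3 plan.py .407 -.229 .004 88.75 35
```

```text
t 5.45 pos [ 0.4097 -0.2326  0.0211] yaw 89.14 g 0.998 F [-0.   0.5  1.3] tiltz [ 0.0375 -0.0209 -0.9991]
[[3.9, -3.4, 16.9, 0.39]]
```

Emit:
{"fn": "step_arm", "kwargs": {"steps": [[2, -2, 6, 0.2], [2, -2, 6, 0.2], [0, 0, 4, 0], [0, 0, 0, 0]]}}

```text
time: 5.85
tool_pos: [0.4061, -0.2285, 0.0036]
tool_rot: [0.021, 0.715, 0.699, 0.006]
contact_force: [-0.6, -1.1, 0.1]
gripper_width: 1.001
```

```bash
python3 plan.py .407 -.229 .004 88.75 35
```

```text
t 5.85 pos [ 0.4061 -0.2285  0.0036] yaw 88.7 g 1.001 F [-0.6 -1.1  0.1] tiltz [ 0.0376 -0.0208 -0.9991]
[[-0.5, 0.9, -0.4, -0.05]]
```

Emit:
{"fn": "step_arm", "kwargs": {"steps": [[0, 0, 0, 0], [0, 0, 0, 0], [0, 0, 0, 0], [0, 0, 0, 0], [0, 0, 0, 0], [0, 0, 0, 0]], "claw": 20}}

```text
time: 6.45
tool_pos: [0.4068, -0.2289, 0.0042]
tool_rot: [0.021, 0.715, 0.699, 0.006]
contact_force: [1.3, -0.5, -0.2]
gripper_width: 0.462
```

Emit:
{"fn": "step_arm", "kwargs": {"steps": [[0, 0, -6, 0], [0, 0, -15, 0], [0, 0, -25, 0], [0, 0, -35, 0], [0, 0, -40, 0], [0, 0, -40, 0], [0, 0, -20, 0]]}}

```text
time: 7.15
tool_pos: [0.3935, -0.2203, 0.1831]
tool_rot: [0.011, 0.715, 0.699, 0.005]
contact_force: [0.0, -0.8, -2.9]
gripper_width: 0.461
```

```bash
python3 plan.py .6155 -.0449 .17 94.2 30
```

```text
t 7.15 pos [ 0.3935 -0.2203  0.1831] yaw 88.72 g 0.461 F [ 0.  -0.8 -2.9] tiltz [ 0.0217 -0.0087 -0.9997]
[[18.0, 21.8, 1.6, -0.55], [17.8, 21.9, 1.6, -0.55], [17.6, 22.1, 1.7, -0.55], [17.4, 22.3, 1.7, -0.55], [17.2, 22.4, 1.7, -0.55], [17.0, 22.6, 1.7, -0.55], [16.8, 22.8, 1.7, -0.55], [16.5, 22.9, 1.7, -0.55], [16.3, 23.1, 1.7, -0.55], [16.1, 23.2, 1.7, -0.55]]
```

Emit:
{"fn": "step_arm", "kwargs": {"steps": [[18, 22, 0, -0.6], [18, 22, 0, -0.6], [18, 22, 0, -0.6], [18, 22, 0, -0.6], [17, 22, 0, -0.6], [17, 22, 0, -0.6], [17, 22, 0, -0.6]]}}

```text
time: 7.85
tool_pos: [0.5488, -0.0939, 0.1892]
tool_rot: [0.014, 0.69, 0.724, 0.003]
contact_force: [-0.0, -0.1, -3.0]
gripper_width: 0.46
```

```bash
python3 plan.py .6155 -.0449 .16 94.2 20
```

```text
t 7.85 pos [ 0.5488 -0.0939  0.1892] yaw 92.72 g 0.46 F [-0.  -0.1 -3. ] tiltz [ 0.0238 -0.0145 -0.9996]
[[9.2, 13.6, 6.0, -0.3], [9.2, 13.7, 6.0, -0.3], [9.1, 13.7, 6.0, -0.3], [9.0, 13.8, 6.0, -0.3], [9.0, 13.8, 6.0, -0.3]]
```

Emit:
{"fn": "step_arm", "kwargs": {"steps": [[10, 14, 5, -0.3], [10, 14, 5, -0.3], [10, 14, 5, -0.3], [9, 14, 5, -0.3], [8, 10, 5, -0.3], [0, 0, 0, 0], [0, 0, 0, 0]]}}

```text
time: 8.55
tool_pos: [0.6128, -0.0376, 0.1595]
tool_rot: [0.009, 0.678, 0.735, 0.0]
contact_force: [-0.1, 0.9, -2.9]
gripper_width: 0.456
```

```bash
python3 w.py pl1; python3 plan.py .6155 -.0449 .052 94.2 20
```

```text
8.55 [ 0.61275591 -0.03755092  0.15950352]
t 8.6 pos [ 0.6126 -0.0376  0.1594] yaw 94.56 g 0.461 F [-0.3 -0.5 -3.1] tiltz [ 0.0138 -0.0124 -0.9998]
[[-1.0, 0.2, 17.9, 0.06], [-1.0, 0.2, 17.9, 0.06], [-1.0, 0.2, 17.9, 0.06], [-1.0, 0.2, 17.9, 0.06], [-1.0, 0.2, 17.9, 0.06], [-1.0, 0.2, 17.9, 0.06]]
```

View pics/pl1.png

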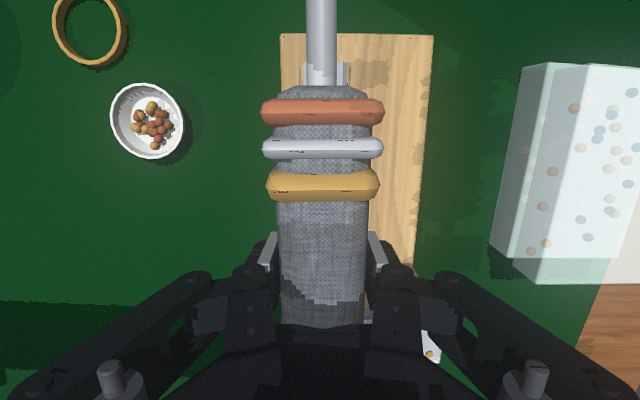

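The axle is at px (321,30), above the left saddle at (323,75), so it is nearly aligned. I'll check this numerically while making the first part of the descent.

```bash
cat > ax.py <<'E'
from fit import *
import sys
im,P,s=load(sys.argv[1])
for r in (5,20,35,50):
    c=[u for u in range(290,350) if P[r,u,2]>.12 and abs(P[r,u,2]-P[r,321,2])<.01]
    q=P[r,c];print(r,(q[0]+q[-1])[:2]/2,q[:,2].max(),len(c))
w=np.zeros((400,640),bool);w[55:100,285:365]=1
m=w&(P[...,2]>.05)&(P[...,2]<.085);q=P[m];print('saddle x range',q[:,0].min(),q[:,0].max(),q.mean(0))
m=np.zeros((400,640),bool);m[84:330,255:390]=1
E
python3 ax.py pl1
```

```text
5 [0.60325895 0.0701286 ] 0.18319024957154395 32
20 [0.60384332 0.06507162] 0.18369203959488356 31
35 [0.60421999 0.05997547] 0.183085099264998 31
50 [0.60465461 0.05461372] 0.18326417243142495 31
saddle x range 0.5875788495351725 0.6280511168700915 [0.61098123 0.05915987 0.06647396]
```

Emit:
{"fn": "step_arm", "kwargs": {"steps": [[-1, 0, 10, 0], [-1, 0, 10, 0], [-1, 0, 10, 0], [-1, 0, 10, 0], [-1, 0, 10, 0], [-1, 0, 10, 0], [0, 0, 0, 0], [0, 0, 0, 0]]}}

```text
time: 9.4
tool_pos: [0.6118, -0.0468, 0.0932]
tool_rot: [0.008, 0.679, 0.734, -0.001]
contact_force: [-0.4, 0.7, -3.1]
gripper_width: 0.464
```

```bash
python3 plan.py .6155 -.0449 .052 94.2 20
```

```text
t 9.4 pos [ 0.6118 -0.0468  0.0932] yaw 94.4 g 0.464 F [-0.4  0.7 -3.1] tiltz [ 0.0114 -0.0126 -0.9999]
[[0.7, 1.1, 13.8, 0.07], [0.7, 1.1, 13.8, 0.07], [0.7, 1.1, 13.8, 0.07]]
```

Emit:
{"fn": "step_arm", "kwargs": {"steps": [[1, 2.5, 2, 0.2], [0.5, 2, 3, 0], [0, 0, 8, 0], [0, 0, 8, 0], [0, 0, 6, 0], [0, 0, 0, 0]]}}

```text
time: 10.0
tool_pos: [0.6182, -0.045, 0.0655]
tool_rot: [0.01, 0.681, 0.733, 0.0]
contact_force: [-0.4, 0.2, -2.9]
gripper_width: 0.462
```

```bash
python3 plan.py .6162 -.0449 .052 94.2 20; python3 w.py pl2;python3 ax.py pl2
```

```text
t 10.0 pos [ 0.6182 -0.045   0.0655] yaw 94.21 g 0.462 F [-0.4  0.2 -2.9] tiltz [ 0.0142 -0.013  -0.9998]
[[0.5, -2.2, 13.5, 0.01]]
10.0 [ 0.61822432 -0.04503155  0.06553334]Traceback (most recent call last):
  File "ax.py", line 6, in <module>
    q=P[r,c];print(r,(q[0]+q[-1])[:2]/2,q[:,2].max(),len(c))
                      ~^^^
IndexError: index 0 is out of bounds for axis 0 with size 0
```

Emit:
{"fn": "step_arm", "kwargs": {"steps": [[0, -1, 2, 0], [0, -1, 2, 0], [0, 0, 2, 0], [0, 0, 2, 0], [0, 0, 0, 0]]}}

```text
time: 10.55
tool_pos: [0.6169, -0.0455, 0.0581]
tool_rot: [0.011, 0.681, 0.733, 0.001]
contact_force: [0.4, -1.3, -2.8]
gripper_width: 0.462
```

```bash
sed -i 's/>.12 and/>.065 and/' ax.py; python3 plan.py .6162 -.0449 .052 94.2 20; python3 w.py pl2;python3 ax.py pl2
```

```text
t 10.55 pos [ 0.6169 -0.0455  0.0581] yaw 94.2 g 0.462 F [ 0.4 -1.3 -2.8] tiltz [ 0.0162 -0.0134 -0.9998]
[[0.8, -0.7, 6.1, 0.0]]
10.55 [ 0.61688663 -0.0455302   0.05810349]
5 [0.61038422 0.06371162] 0.08189087163274346 34
20 [0.60806321 0.05850947] 0.08163129786888614 36
35 [0.60834167 0.05327108] 0.08169463312108068 35
50 [0.60877548 0.04767215] 0.08173486792479866 38
saddle x range 0.5929903839000644 0.6286286648813342 [0.61040383 0.03953253 0.0762306 ]
```

View pics/pl2.png

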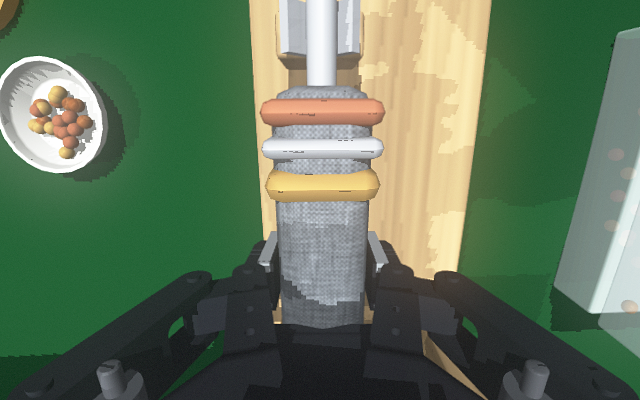

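The axle at px (321,30) is centred in the V (279-361), and the 12 mm gap to the core shows end play. The axle centre is at z≈0.0757, so about 7.7 mm remain.

Emit:
{"fn": "step_arm", "kwargs": {"steps": [[0, 0, 2, 0], [0, 0, 2, 0], [0, 0, 1.5, 0], [0, 0, 1, 0], [0, 0, 0, 0]]}}

```text
time: 11.1
tool_pos: [0.6176, -0.0457, 0.0531]
tool_rot: [0.011, 0.681, 0.733, 0.001]
contact_force: [-0.8, 0.2, -2.4]
gripper_width: 0.462
```

Emit:
{"fn": "step_arm", "kwargs": {"steps": [[0, 0, 1, 0], [0, 0, 0, 0]]}}

```text
time: 11.3
tool_pos: [0.6177, -0.0457, 0.0531]
tool_rot: [0.011, 0.681, 0.732, 0.001]
contact_force: [-2.1, 0.1, -2.5]
gripper_width: 0.46
```

Emit:
{"fn": "step_arm", "kwargs": {"steps": [[0, -1.5, 1, 0], [0, 0, 1, 0], [0, 0, 0, 0]]}}

```text
time: 11.6
tool_pos: [0.6166, -0.046, 0.052]
tool_rot: [0.011, 0.68, 0.733, 0.001]
contact_force: [-1.2, 0.3, -1.2]
gripper_width: 0.46
```

Emit:
{"fn": "step_arm", "kwargs": {"steps": [[0, 0, 1.5, 0], [0, 0, 0, 0]]}}

```text
time: 11.8
tool_pos: [0.6166, -0.0459, 0.052]
tool_rot: [0.011, 0.68, 0.733, 0.0]
contact_force: [-1.1, -0.7, -2.3]
gripper_width: 0.459
```

Emit:
{"fn": "step_arm", "kwargs": {"steps": [[0, -0.5, 2, 0]]}}

```text
time: 11.9
tool_pos: [0.6167, -0.046, 0.0519]
tool_rot: [0.011, 0.68, 0.733, 0.001]
contact_force: [-8.6, 3.5, 17.2]
gripper_width: 0.461
```

```bash
python3 w.py pl3;python3 ax.py pl3;  python3 plan.py .6162 -.0449 .052 94.2 20;
```

```text
11.9 [ 0.61673748 -0.04598631  0.05189347]
5 [0.60749331 0.06201296] 0.07525838996102478 59
20 [0.607761   0.05669125] 0.07527234316298857 60
35 [0.60820906 0.05128524] 0.07548632899228634 60
50 [0.60850879 0.04687066] 0.07608421285268563 58
saddle x range 0.5929627206296321 0.6282150896036744 [0.61047488 0.03485118 0.07585834]
t 11.95 pos [ 0.6167 -0.046   0.0519] yaw 94.27 g 0.459 F [-5.5  2.6  9.5] tiltz [ 0.0171 -0.0145 -0.9997]
[[1.1, -0.4, -0.1, 0.07]]
```

Emit:
{"fn": "step_arm", "kwargs": {"steps": [[0, 0, 0, 0], [0, 0, 0, 0]]}}

```text
time: 12.15
tool_pos: [0.6167, -0.046, 0.0521]
tool_rot: [0.011, 0.68, 0.733, 0.001]
contact_force: [-2.1, 0.6, 1.6]
gripper_width: 0.461
```

Emit:
{"fn": "step_arm", "kwargs": {"steps": [[0, 0, 0, 0], [0, 0, 0, 0], [0, 0, 0, 0]], "claw": 65}}

```text
time: 12.45
tool_pos: [0.6178, -0.0463, 0.0516]
tool_rot: [0.013, 0.68, 0.733, 0.002]
contact_force: [0.1, -0.0, -0.4]
gripper_width: 0.647
```

Emit:
{"fn": "step_arm", "kwargs": {"steps": [[0, 0, -5, 0], [0, 0, -10, 0], [0, 0, -20, 0], [0, 0, -25, 0], [0, 0, -30, 0], [0, 0, -30, 0], [0, 0, -20, 0], [0, 0, 0, 0]]}}

```text
time: 13.25
tool_pos: [0.6156, -0.0442, 0.2017]
tool_rot: [0.014, 0.68, 0.733, 0.003]
contact_force: [0.2, -0.3, 0.0]
gripper_width: 0.654
```

```bash
python3 plan.py .65 -.11 .26 94.2
```

```text
t 13.25 pos [ 0.6156 -0.0442  0.2017] yaw 94.23 g 0.654 F [ 0.2 -0.3  0. ] tiltz [ 0.0248 -0.0152 -0.9996]
[[-23.0, 10.3, -18.8, 0.01], [-23.0, 10.3, -18.8, 0.01], [-23.0, 10.3, -18.8, 0.01]]
```

Emit:
{"fn": "step_arm", "kwargs": {"steps": [[-30, 8, -12, 0], [-35, 8, -12, 0], [-35, 8, -12, 0], [-35, 8, -12, 0], [-20, 0, -8, 0], [0, 0, 0, 0], [0, 0, 0, 0]]}}

```text
time: 13.95
tool_pos: [0.6568, -0.1985, 0.2577]
tool_rot: [0.011, 0.679, 0.734, 0.002]
contact_force: [0.2, 1.2, -0.8]
gripper_width: 0.644
```

```bash
python3 w.py seat1; python3 - <<'E'
from fit import *
im,P,s=load('seat1')
c,sn=np.cos(np.radians(4.2)),np.sin(np.radians(4.2))
o=np.array([.6454,-.0427]);
S=(P[...,:2]-o)@np.array([[c,-sn],[sn,c]])*1000
print('board z',np.median(P[(abs(S[...,0]-30)<20)&(abs(S[...,1])<60)][:,2]))
for y in (-115,-102,-86,86,102,115,-55,0,55):
    m=(abs(S[...,1]-y)<4)&(abs(S[...,0]+30)<30)&(P[...,2]>.055)
    if m.sum()<4: print(y,m.sum());continue
    q=P[m];zt=np.percentile(q[:,2],95);t=m&(P[...,2]>zt-.003)
    print(y,'n',m.sum(),'top z',zt.round(4),'x of top',S[t][:,0].mean().round(1))
m=(abs(S[...,0]+30)<4)&(abs(S[...,1])<140)&(P[...,2]>.065)&(P[...,2]<.085);print('axle y range',S[m][:,1].min(),S[m][:,1].max())
print('keyway px pred',proj('wrist',[.6728,-.1429,.116],s))
u,v=proj('wrist',[.6728,-.1429,.116],s)[0].astype(int)
hv=cv2.cvtColor(im,cv2.COLOR_RGB2HSV);sub=hv[v-40:v+40,u-40:u+40]
bm=(sub[...,1]>100)&(sub[...,0]>14)&(sub[...,0]<32)&(sub[...,2]>90)
bm=cv2.morphologyEx(bm.astype(np.uint8),cv2.MORPH_OPEN,np.ones((3,3)))
n,l,st,ce=cv2.connectedComponentsWithStats(bm)
for i in range(1,n): print(st[i],ce[i]+[u-40,v-40])
save('lockc.png',cv2.resize(im[max(0,v-55):v+65,u-90:u+70],None,fx=5,fy=5,interpolation=cv2.INTER_CUBIC))
print(u-90,max(0,v-55))
E
```

```text
13.95 [ 0.65676894 -0.1984855   0.25773421]
board z 0.016394209896732292
-115 n 104 top z 0.1126 x of top -0.8
-102 n 277 top z 0.0748 x of top -26.9
-86 n 1304 top z 0.3998 x of top -2.9
86 0
102 0
115 0
-55 n 317 top z 0.0886 x of top -29.2
0 n 355 top z 0.0862 x of top -29.6
55 0
axle y range -120.90959977011966 17.128931679409753
keyway px pred [[340.88745282 127.72492884]]
[ 27  25  30  31 611] [341.87397709 126.98854337]
[77 25  3  5 13] [378.15384615 114.23076923]
[76 51  4  5 18] [377.66666667 140.        ]
250 72
```

View pics/lockc.png

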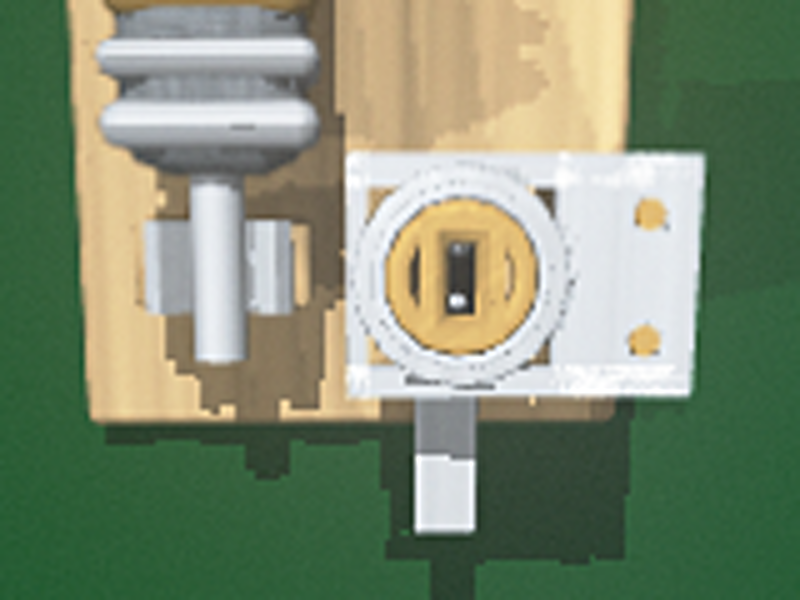

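The right axle sits centred in its V at crop (220,275). The key slot is at crop (460,276), which is full px (342,127), with its long side along tool x. The cam lies at rest at (445,490). Next is the key.

```bash
python3 plan.py .403 .18 .19 83.8 30 | tail -1
```

```text
[[24.9, -14.1, 3.6, 0.66], [24.7, -14.3, 3.6, 0.66], [24.5, -14.6, 3.6, 0.66], [24.3, -14.9, 3.6, 0.66], [24.2, -15.2, 3.6, 0.66], [24.0, -15.5, 3.6, 0.66], [23.8, -15.7, 3.6, 0.66], [23.6, -16.0, 3.6, 0.66], [23.4, -16.3, 3.6, 0.66], [23.3, -16.6, 3.6, 0.66], [23.1, -16.8, 3.6, 0.66], [22.9, -17.1, 3.6, 0.66], [22.7, -17.4, 3.6, 0.66], [22.5, -17.6, 3.6, 0.66], [22.3, -17.9, 3.6, 0.66], [22.1, -18.1, 3.6, 0.66]]
```

Emit:
{"fn": "step_arm", "kwargs": {"steps": [[25, -14, 0, 0.7], [25, -14, 0, 0.7], [25, -15, 0, 0.7], [24, -15, 0, 0.7], [24, -15, 0, 0.7], [24, -15, 0, 0.7], [24, -16, 0, 0.7], [24, -16, 0, 0.7]]}}

```text
time: 14.8
tool_pos: [0.5192, 0.0084, 0.2445]
tool_rot: [0.004, 0.713, 0.701, 0.001]
contact_force: [-0.1, 0.3, 0.6]
gripper_width: 0.649
```

Emit:
{"fn": "step_arm", "kwargs": {"steps": [[23, -16, 5, 0.7], [23, -17, 5, 0.7], [23, -17, 5, 0.7], [23, -17, 5, 0.7], [23, -17, 5, 0.7], [23, -18, 5, 0.7], [22, -18, 5, 0.7], [0, 0, 0, 0]]}}

```text
time: 15.6
tool_pos: [0.3897, 0.1899, 0.199]
tool_rot: [0.0, 0.737, 0.676, -0.001]
contact_force: [-0.2, -0.5, -0.1]
gripper_width: 0.652
```

```bash
python3 plan.py .403 .18 .19 83.8 30
```

```text
t 15.6 pos [0.3897 0.1899 0.199 ] yaw 85.0 g 0.652 F [-0.2 -0.5 -0.1] tiltz [-0.0021 -0.0021 -1.    ]
[[-8.7, 14.1, 9.0, 1.2]]
```

Emit:
{"fn": "step_arm", "kwargs": {"steps": [[-5, 14, 10, 1.2], [0, 0, 0, 0], [0, 0, 0, 0]], "claw": 50}}

```text
time: 15.9
tool_pos: [0.4006, 0.1851, 0.1876]
tool_rot: [-0.0, 0.742, 0.67, -0.002]
contact_force: [0.9, -0.2, -0.6]
gripper_width: 0.496
```

```bash
python3 w.py key2 key; cat > fk.py <<'E'
from fit import *
import sys
im,P,s=load(sys.argv[1])
m=(abs(P[...,0]-.4068)<.04)&(abs(P[...,1]-.2556)<.07)
rect(m&(P[...,2]>.033)&(P[...,2]<.046),P,0)
k=m&(abs(P[...,1]-.224)<.022)&(abs(P[...,0]-.4033)<.02)
rect(k&(P[...,2]>.072)&(P[...,2]<.09),P,0);q=P[k&(P[...,2]>.072)];print(q.mean(0),np.median(q[:,2]))
b=k&(im.max(2)<60);b=cv2.morphologyEx(b.astype(np.uint8),cv2.MORPH_OPEN,np.ones((3,3)));rect(b>0,P,0)
print('px',proj('wrist',[.4033,.224,.079],s))
save(sys.argv[1]+'c.png',cv2.resize(im[60:260,200:460],None,fx=3,fy=3,interpolation=cv2.INTER_CUBIC))
E
python3 fk.py key2;python3 plan.py .4033 .224 .047 83.8 25
```

```text
15.9 [0.40063045 0.18512971 0.18764412]
key 0.82 [314.7 132.8  11.1  30.2] [0.402 0.226 0.079]
rect c [406.9 255.5] wh [120.3  52.6] long axis deg 83.77 n 6323
rect c [403.4 223.8] wh [27.9  7.9] long axis deg 83.97 n 309
[0.39995468 0.20554026 0.2749774 ] 0.28540921825364307
rect c [403.2 203.9] wh [ 4.8 40.1] long axis deg 174.84 n 2523
px [[321.34610151 149.3359257 ]]
t 16.0 pos [0.4008 0.185  0.1877] yaw 84.12 g 0.499 F [-0.1  0.5 -0.8] tiltz [-0.0034 -0.0025 -1.    ]
[[6.6, -0.2, 23.4, 0.05], [6.6, -0.2, 23.4, 0.05], [6.6, -0.2, 23.4, 0.05], [6.6, -0.2, 23.4, 0.05], [6.6, -0.2, 23.4, 0.05], [6.6, -0.2, 23.4, 0.05]]
```

View pics/key2c.png

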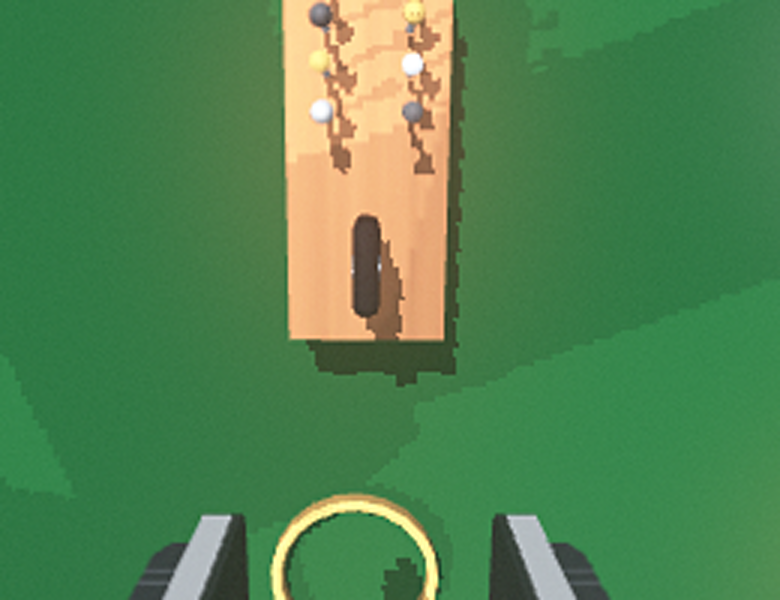

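The key head is at crop (366,265), or (403.4,223.8) mm with yaw 83.9°. I'll descend onto it with the fingers straddling it.

Emit:
{"fn": "step_arm", "kwargs": {"steps": [[10, 0, 10, 0], [10, 0, 15, 0], [10, 0, 15, 0], [8, 0, 15, 0], [0, 0, 15, 0], [0, 0, 15, 0], [0, 0, 15, 0], [0, 0, 0, 0]]}}

```text
time: 16.8
tool_pos: [0.405, 0.2276, 0.0829]
tool_rot: [-0.0, 0.743, 0.67, 0.0]
contact_force: [-0.8, -0.3, -0.2]
gripper_width: 0.503
```

```bash
python3 plan.py .4034 .2238 .047 83.9 12
```

```text
t 16.8 pos [0.405  0.2276 0.0829] yaw 84.07 g 0.503 F [-0.8 -0.3 -0.2] tiltz [-4.e-04  5.e-04 -1.e+00]
[[-1.0, -0.3, 9.0, 0.04], [-1.0, -0.3, 9.0, 0.04], [-1.0, -0.3, 9.0, 0.04], [-1.0, -0.3, 9.0, 0.04]]
```

Emit:
{"fn": "step_arm", "kwargs": {"steps": [[-2, -0.6, 6, 0.2], [-2, -0.6, 6, 0], [0, 0, 6, 0], [0, 0, 6, 0], [0, 0, 6, 0], [0, 0, 5, 0], [0, 0, 0, 0]]}}

```text
time: 17.5
tool_pos: [0.4047, 0.2245, 0.0471]
tool_rot: [0.0, 0.744, 0.668, 0.002]
contact_force: [-0.1, -1.0, 0.1]
gripper_width: 0.498
```

```bash
python3 plan.py .4034 .2238 .047 83.9 12
```

```text
t 17.5 pos [0.4047 0.2245 0.0471] yaw 83.83 g 0.498 F [-0.1 -1.   0.1] tiltz [ 0.003   0.0022 -1.    ]
[[-0.8, -1.3, 0.1, -0.07]]
```

Emit:
{"fn": "step_arm", "kwargs": {"steps": [[-0.8, -1.5, 0, 0], [0, 0, 0, 0]]}}

```text
time: 17.7
tool_pos: [0.4032, 0.2239, 0.0471]
tool_rot: [0.0, 0.744, 0.668, 0.002]
contact_force: [-0.2, -0.2, -1.0]
gripper_width: 0.5
```

Emit:
{"fn": "step_arm", "kwargs": {"steps": [[0, 0, 0, 0], [0, 0, 0, 0], [0, 0, 0, 0], [0, 0, 0, 0], [0, 0, 0, 0], [0, 0, 0, 0]], "claw": 0}}

```text
time: 18.3
tool_pos: [0.4038, 0.2241, 0.0481]
tool_rot: [0.001, 0.744, 0.668, 0.003]
contact_force: [0.1, 0.4, -0.5]
gripper_width: 0.083
```

```bash
python3 plan.py .4034 .2238 .047 83.9 12; python3 w.py key3 key
```

```text
t 18.3 pos [0.4038 0.2241 0.0481] yaw 83.83 g 0.083 F [ 0.1  0.4 -0.5] tiltz [ 0.0049  0.0028 -1.    ]
[[-0.4, -0.4, 1.1, -0.07]]
18.3 [0.40382976 0.22411346 0.04806017]
key 0.56 [313.6 225.5  18.2  77.2] [0.404 0.231 0.08 ]
```

Emit:
{"fn": "step_arm", "kwargs": {"steps": [[0, 0, -5, 0], [0, 0, -10, 0], [0, 0, -15, 0], [0, 0, -20, 0], [0, 0, -25, 0], [0, 0, -25, 0], [0, 0, -25, 0], [0, 0, -20, 0]]}}

```text
time: 19.2
tool_pos: [0.4011, 0.2229, 0.1998]
tool_rot: [-0.0, 0.744, 0.668, 0.001]
contact_force: [0.9, -0.2, -0.3]
gripper_width: 0.084
```

```bash
python3 plan.py .6738 -.1424 .19 94.2 25
```

```text
t 19.2 pos [0.4011 0.2229 0.1998] yaw 83.83 g 0.084 F [ 0.9 -0.2 -0.3] tiltz [ 8.0e-04  1.2e-03 -1.0e+00]
[[-17.6, 16.3, 0.5, -0.55], [-17.7, 16.2, 0.5, -0.55], [-17.9, 16.0, 0.5, -0.55], [-18.0, 15.8, 0.5, -0.55], [-18.2, 15.7, 0.5, -0.55], [-18.3, 15.5, 0.5, -0.55], [-18.5, 15.3, 0.5, -0.55], [-18.6, 15.1, 0.5, -0.55], [-18.8, 15.0, 0.5, -0.55], [-18.9, 14.8, 0.5, -0.55], [-19.0, 14.6, 0.5, -0.55], [-19.2, 14.4, 0.5, -0.55], [-19.3, 14.2, 0.5, -0.55], [-19.5, 14.0, 0.5, -0.55], [-19.6, 13.9, 0.5, -0.55], [-19.7, 13.7, 0.5, -0.55], [-19.9, 13.5, 0.5, -0.55], [-20.0, 13.3, 0.5, -0.55], [-20.1, 13.1, 0.5, -0.55]]
```

Emit:
{"fn": "step_arm", "kwargs": {"steps": [[-17.6, 16.3, 0, -0.6], [-17.8, 16.2, 0, -0.6], [-18, 16, 0, -0.6], [-18, 16, 0, -0.6], [-18, 16, 0, -0.6], [-18, 15.5, 0, -0.6], [-18.5, 15.3, 0, -0.6], [-18.5, 15, 0, -0.6]]}}

```text
time: 20.0
tool_pos: [0.5237, 0.0678, 0.2156]
tool_rot: [0.005, 0.712, 0.702, 0.01]
contact_force: [-0.6, 0.8, -0.8]
gripper_width: 0.087
```

Emit:
{"fn": "step_arm", "kwargs": {"steps": [[-19, 15, 0, -0.5], [-19, 15, 0, -0.5], [-19, 14.5, 0, -0.5], [-19, 14.5, 0, -0.5], [-19, 14, 0, -0.5], [-19.5, 14, 0, -0.5], [-19.5, 14, 0, -0.5], [0, 0, 0, 0]]}}

```text
time: 20.8
tool_pos: [0.6318, -0.0734, 0.2257]
tool_rot: [0.008, 0.69, 0.723, 0.012]
contact_force: [-0.9, -0.1, 0.4]
gripper_width: 0.082
```

```bash
python3 plan.py .6738 -.1424 .19 94.2 15
```

```text
t 20.8 pos [ 0.6318 -0.0734  0.2257] yaw 92.67 g 0.082 F [-0.9 -0.1  0.4] tiltz [ 0.0281  0.005  -0.9996]
[[-11.8, 6.3, 6.1, -0.26], [-11.9, 6.2, 6.1, -0.26], [-11.9, 6.2, 6.1, -0.26], [-11.9, 6.1, 6.1, -0.26], [-11.9, 6.1, 6.1, -0.26], [-12.0, 6.0, 6.1, -0.26]]
```

Emit:
{"fn": "step_arm", "kwargs": {"steps": [[-20, -40, 5, -0.3], [-20, -40, 5, -0.3], [0, 0, 0, 0]]}}

```text
time: 21.1
tool_pos: [0.5518, -0.1172, 0.213]
tool_rot: [0.007, 0.686, 0.728, 0.011]
contact_force: [0.1, -0.1, -1.3]
gripper_width: 0.084
```

```bash
python3 plan.py .6738 -.1424 .185 94.2 12
```

```text
t 21.1 pos [ 0.5518 -0.1172  0.213 ] yaw 93.38 g 0.084 F [ 0.1 -0.1 -1.3] tiltz [ 0.0262  0.0063 -0.9996]
[[-3.0, 10.9, 2.8, -0.07], [-3.0, 10.9, 2.8, -0.07], [-3.0, 10.9, 2.8, -0.07], [-3.0, 10.9, 2.8, -0.07], [-3.0, 10.9, 2.8, -0.07], [-3.0, 10.8, 2.8, -0.07], [-3.0, 10.8, 2.8, -0.07], [-3.1, 10.8, 2.8, -0.07], [-3.1, 10.8, 2.8, -0.07], [-3.1, 10.8, 2.8, -0.07], [-3.1, 10.8, 2.8, -0.07]]
```

Emit:
{"fn": "step_arm", "kwargs": {"steps": [[-3, 10, 3, -0.1], [-3, 11, 3, -0.1], [-3, 11, 3, -0.1], [-3, 11, 3, -0.1], [-3, 11, 3, -0.1], [-3, 11, 3, -0.1], [-3, 11, 3, -0.1], [-3, 11, 3, -0.1]]}}

```text
time: 21.9
tool_pos: [0.6561, -0.1312, 0.1951]
tool_rot: [0.012, 0.678, 0.735, 0.015]
contact_force: [0.4, 0.0, 0.4]
gripper_width: 0.085
```

```bash
python3 plan.py .6738 -.1424 .185 94.2 12; python3 -c "
from h import *
print(np.round(state()['joint_pos'],4))"
```

```text
t 21.9 pos [ 0.6561 -0.1312  0.1951] yaw 94.63 g 0.085 F [0.4 0.  0.4] tiltz [ 0.0373  0.0059 -0.9993]
[[-6.3, 8.2, 5.3, 0.22], [-6.3, 8.2, 5.3, 0.22]]
[-0.3158  0.1553  1.5639  0.0175  1.3887 -0.3994]
```

Emit:
{"fn": "step_arm", "kwargs": {"steps": [[0, -25, 0, 0], [0, -25, 0, 0], [0, -25, 0, 0], [0, -25, 0, 0], [0, -25, 0, 0], [0, -25, 0, 0]]}}

```text
time: 22.5
tool_pos: [0.5175, -0.1407, 0.1882]
tool_rot: [0.013, 0.674, 0.739, 0.016]
contact_force: [-0.1, -1.1, -0.0]
gripper_width: 0.081
```

```bash
python3 plan.py .66 -.1424 .185 94.2 50
```

```text
t 22.5 pos [ 0.5175 -0.1407  0.1882] yaw 95.3 g 0.081 F [-0.1 -1.1 -0. ] tiltz [ 0.0408  0.0073 -0.9991]
[[-4.9, 47.2, 3.0, 0.37], [-4.6, 47.2, 3.0, 0.37], [-4.3, 47.2, 3.0, 0.37]]
```

Emit:
{"fn": "step_arm", "kwargs": {"steps": [[-4, 47, 0, 0.4], [-4, 47, 0, 0.4], [-4, 40, 0, 0.4], [0, 0, 0, 0]]}}

```text
time: 22.9
tool_pos: [0.6509, -0.1354, 0.1861]
tool_rot: [0.008, 0.681, 0.732, 0.015]
contact_force: [-0.7, -0.8, 0.2]
gripper_width: 0.084
```

```bash
python3 plan.py .6738 -.1424 .185 94.2 12
```

```text
t 22.9 pos [ 0.6509 -0.1354  0.1861] yaw 94.18 g 0.084 F [-0.7 -0.8  0.2] tiltz [ 0.0319  0.0116 -0.9994]
[[-4.4, 11.1, 0.9, -0.01], [-4.4, 11.1, 0.9, -0.01]]
```

Emit:
{"fn": "step_arm", "kwargs": {"steps": [[2, -45, 0, 0], [2, -45, 0, 0], [2, -45, 0, 0], [-3, 48, 0, 0], [-3, 48, 0, 0], [-3, 48, 0, 0], [0, 0, 0, 0]]}}

```text
time: 23.6
tool_pos: [0.6466, -0.1247, 0.1655]
tool_rot: [-0.007, 0.678, 0.735, 0.009]
contact_force: [0.1, 0.4, -0.6]
gripper_width: 0.084
```

```bash
python3 plan.py .6738 -.1424 .185 94.2 12
```

```text
t 23.6 pos [ 0.6466 -0.1247  0.1655] yaw 94.64 g 0.084 F [ 0.1  0.4 -0.6] tiltz [ 0.0026  0.0234 -0.9997]
[[-4.8, 6.4, -5.0, 0.11], [-4.8, 6.4, -5.0, 0.11], [-4.8, 6.5, -5.0, 0.11], [-4.8, 6.5, -5.0, 0.11]]
```

```bash
python3 - <<'E'
from fit import *
def ray(n,px,z):
    im,P,s=load(n);p,T=ext('wrist',s)
    r=cv2.undistortPoints(np.array([[px]],float),np.array(p['mtx']),np.array([p['k1'],0,0,0.]))[0,0]
    d=T[:3,:3]@[r[0],r[1],1];return T[:3,3]+d*(z-T[2,3])/d[2]
print(ray('seat1',(341.9,127.1),.116))
for n,c in (('seat1',(342,127)),('st1',(335,213))):
    im,P,s=load(n);x,y=c
    b=im.astype(int);hv=cv2.cvtColor(im,cv2.COLOR_RGB2HSV);w=np.zeros(im.shape[:2],bool);w[y-20:y+20,x-20:x+20]=1
    m=w&(hv[...,1]>100)&(hv[...,0]>14)&(hv[...,0]<32)&(hv[...,2]>90)
    m=cv2.morphologyEx(m.astype(np.uint8),cv2.MORPH_OPEN,np.ones((3,3)))
    k=max(cv2.findContours(m,0,1)[0],key=cv2.contourArea);(u,v),r=cv2.minEnclosingCircle(k)
    print(n,u,v,r,ray(n,(u,v),.116))
    d=w&(im.max(2)<80);d[:]&=(np.hypot(np.arange(640)[None]-u,np.arange(400)[:,None]-v)<9)
    yy,xx=np.nonzero(d);print('slot',xx.mean(),yy.mean(),ray(n,(xx.mean(),yy.mean()),.116),len(xx))
E
```

```text
[ 0.67370977 -0.14222949  0.116     ]
seat1 341.5 127.0 15.435449600219727 [ 0.6733204  -0.14216589  0.116     ]
slot 342.1923076923077 127.61538461538461 [ 0.6740331 -0.1426873  0.116    ] 52
st1 334.6697998046875 213.0660400390625 11.101709365844727 [ 0.67388206 -0.14177245  0.116     ]
slot 334.5 213.0 [ 0.67366216 -0.14169255  0.116     ] 28
```

Emit:
{"fn": "step_arm", "kwargs": {"steps": [[-5, 6.5, 0, 0.1], [-5, 6.5, 0, 0.1], [-5, 6.5, 0, 0.1], [-3, 5, 0, 0.1], [0, 0, 0, 0], [0, 0, 0, 0]]}}

```text
time: 24.2
tool_pos: [0.6763, -0.1417, 0.1665]
tool_rot: [-0.006, 0.68, 0.733, 0.01]
contact_force: [-0.4, -0.1, -0.2]
gripper_width: 0.084
```

```bash
python3 plan.py .6735 -.1429 .156 94.2 30
```

```text
t 24.2 pos [ 0.6763 -0.1417  0.1665] yaw 94.29 g 0.084 F [-0.4 -0.1 -0.2] tiltz [ 0.0043  0.0227 -0.9997]
[[-1.2, -2.9, 10.4, 0.09]]
```

Emit:
{"fn": "step_arm", "kwargs": {"steps": [[-1, -2.5, 3, 0], [0, 0, 3, 0], [0, 0, 0, 0]]}}

```text
time: 24.5
tool_pos: [0.673, -0.143, 0.1605]
tool_rot: [-0.006, 0.68, 0.733, 0.01]
contact_force: [0.4, 0.0, 0.2]
gripper_width: 0.085
```

```bash
python3 plan.py .6735 -.1429 .156 94.2 30
```

```text
t 24.5 pos [ 0.673  -0.143   0.1605] yaw 94.27 g 0.085 F [0.4 0.  0.2] tiltz [ 0.0046  0.0225 -0.9997]
[[-0.1, 0.5, 4.5, 0.07]]
```

Emit:
{"fn": "step_arm", "kwargs": {"steps": [[0, 0.5, 3, 0], [0, 0, 3, 0], [0, 0, 3, 0]]}}

```text
time: 24.8
tool_pos: [0.6734, -0.1425, 0.1513]
tool_rot: [-0.006, 0.68, 0.733, 0.01]
contact_force: [-0.1, 0.1, -0.4]
gripper_width: 0.08
```

Emit:
{"fn": "step_arm", "kwargs": {"steps": [[0, 0, 3, 0], [0, 0, 3, 0]]}}

```text
time: 25.0
tool_pos: [0.6733, -0.1422, 0.1444]
tool_rot: [-0.006, 0.68, 0.733, 0.01]
contact_force: [-0.8, 0.5, -1.2]
gripper_width: 0.084
```

The blade is about 10 mm into the slot without force. Now I'll wiggle it past the pins.

Emit:
{"fn": "step_arm", "kwargs": {"steps": [[0, 0, 3, 2], [0, 0, 3, -3], [0, 0, 3, 3], [0, 0, 3, -3]]}}

```text
time: 25.4
tool_pos: [0.6746, -0.1434, 0.136]
tool_rot: [-0.004, 0.674, 0.739, 0.01]
contact_force: [-7.7, 2.0, 14.6]
gripper_width: 0.086
```

```bash
python3 plan.py .6735 -.1425 .1241 94.2 30
```

```text
t 25.4 pos [ 0.6746 -0.1434  0.136 ] yaw 95.29 g 0.086 F [-7.7  2.  14.6] tiltz [ 0.007   0.0194 -0.9998]
[[0.8, -1.1, 11.9, 1.09]]
```

Emit:
{"fn": "step_arm", "kwargs": {"steps": [[0.5, -1, 3, 3], [0, 0, 4, -3], [0, 0, 4, 3], [0, 0, 4, -3]]}}

```text
time: 25.8
tool_pos: [0.6747, -0.1433, 0.1359]
tool_rot: [-0.003, 0.673, 0.739, 0.009]
contact_force: [-8.5, 2.6, 15.0]
gripper_width: 0.083
```

```bash
python3 plan.py .6735 -.1425 .1241 94.2 30
```

```text
t 25.8 pos [ 0.6747 -0.1433  0.1359] yaw 95.36 g 0.083 F [-8.5  2.6 15. ] tiltz [ 0.0075  0.0175 -0.9998]
[[0.7, -1.2, 11.8, 1.16]]
```

Emit:
{"fn": "step_arm", "kwargs": {"steps": [[0.5, -2, 6, 4], [-0.5, -1, 7, -5], [1, 0, 7, 5], [-1, -1, 7, -5]]}}

```text
time: 26.2
tool_pos: [0.6744, -0.1433, 0.1303]
tool_rot: [0.0, 0.666, 0.746, 0.011]
contact_force: [-11.1, 7.2, 23.8]
gripper_width: 0.083
```

```bash
python3 plan.py .6735 -.1425 .1241 94.2 30
```

```text
t 26.2 pos [ 0.6744 -0.1433  0.1303] yaw 96.46 g 0.083 F [-11.1   7.2  23.8] tiltz [ 0.015   0.0156 -0.9998]
[[0.9, -0.9, 6.2, 2.26]]
```

Emit:
{"fn": "step_arm", "kwargs": {"steps": [[0.5, -2, 6, 5], [0.5, -1, 7, -4], [0.5, 0, 7, 5], [0, -1, 7, -4]]}}

```text
time: 26.6
tool_pos: [0.6742, -0.143, 0.1245]
tool_rot: [0.004, 0.679, 0.734, 0.012]
contact_force: [-6.6, 4.0, 12.3]
gripper_width: 0.083
```

```bash
python3 plan.py .6735 -.1425 .1241 94.2 30
```

```text
t 26.6 pos [ 0.6742 -0.143   0.1245] yaw 94.5 g 0.083 F [-6.6  4.  12.3] tiltz [ 0.0221  0.0113 -0.9997]
[[0.5, -0.7, 0.4, 0.3]]
```

Emit:
{"fn": "step_arm", "kwargs": {"steps": [[0.3, -1, 6, 3], [0, 0, 6, -3], [0, 0, 5, 0]]}}

```text
time: 26.9
tool_pos: [0.6743, -0.1429, 0.1236]
tool_rot: [0.005, 0.678, 0.735, 0.011]
contact_force: [-11.3, 2.1, 16.2]
gripper_width: 0.088
```

```bash
python3 w.py in1 key; python3 - <<'E'
from fit import *
im,d=grab_frame('side');P=cloud('side',d)
u,v=proj('side',[.6736,-.1424,.125])[0].astype(int);print(u,v)
save('in_side.png',cv2.resize(im[v-50:v+50,u-70:u+70],None,fx=5,fy=5,interpolation=cv2.INTER_CUBIC))
E
python3 plan.py .6735 -.1425 .1241 94.2 30
```

```text
26.9 [ 0.67430035 -0.14294311  0.12363894]
key 0.68 [315.  222.4  18.1  78.7] [ 0.674 -0.135  0.155]
404 213
t 27.05 pos [ 0.6743 -0.1429  0.1236] yaw 94.6 g 0.086 F [-12.1   2.   18.8] tiltz [ 0.0215  0.0099 -0.9997]
[[0.5, -0.8, -0.6, 0.4]]
```

View pics/in_side.png

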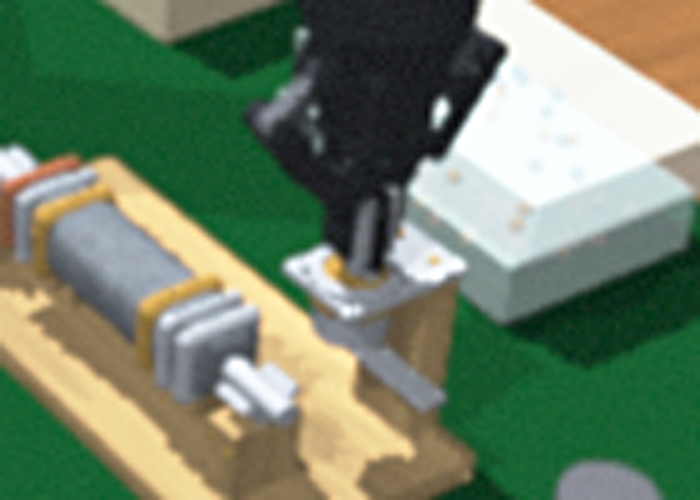

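Picture: the fingers hold the key straight in the plug at (365,265), with the shoulder down and the cam still at rest at (405,375). The wrist depth of the key head top is 0.155 m, which equals 116+39 mm, so the key is home. Now I'll turn it.

Emit:
{"fn": "step_arm", "kwargs": {"steps": [[0, -1.5, 1, 8], [0, 0, 1, 8], [0, 0, 1, 8], [0, 0, 1, 8]]}}

```text
time: 27.45
tool_pos: [0.6735, -0.1429, 0.1241]
tool_rot: [0.002, 0.86, 0.511, 0.012]
contact_force: [-2.2, 0.6, 3.9]
gripper_width: 0.079
```

```bash
python3 plan.py .6738 -.1427 .1236 -4 30;python3 -c "
from h import *
print(state()['ft_torque'])"
```

```text
t 27.45 pos [ 0.6735 -0.1429  0.1241] yaw 61.46 g 0.079 F [-2.2  0.6  3.9] tiltz [ 0.0236  0.0093 -0.9997]
[[0.0, 0.0, 0.1, 8.18], [0.0, 0.0, 0.1, 8.18], [0.0, 0.0, 0.1, 8.18], [0.0, 0.0, 0.1, 8.18], [0.0, -0.0, 0.1, 8.18], [0.0, -0.0, 0.1, 8.18], [0.0, -0.0, 0.1, 8.18], [0.0, -0.0, 0.1, 8.18]]
[0.14189196 0.51997974 0.05750096]
```

Emit:
{"fn": "step_arm", "kwargs": {"steps": [[0, 0, 1, 8], [0, 0, 1, 8], [0, 0, 1, 8], [0, 0, 1, 8]]}}

```text
time: 27.85
tool_pos: [0.6735, -0.1429, 0.124]
tool_rot: [-0.002, 0.97, 0.243, 0.012]
contact_force: [-2.5, -0.1, 4.0]
gripper_width: 0.086
```

```bash
python3 plan.py .6738 -.1427 .1236 -4 30;python3 -c "
from h import *
print(state()['ft_torque'])"
```

```text
t 27.85 pos [ 0.6735 -0.1429  0.124 ] yaw 28.17 g 0.086 F [-2.5 -0.1  4. ] tiltz [ 0.0221  0.0088 -0.9997]
[[0.1, -0.0, 0.1, 8.04], [0.1, -0.0, 0.1, 8.04], [0.1, -0.0, 0.1, 8.04], [0.1, -0.1, 0.1, 8.04]]
[0.11307095 0.48564303 0.10167071]
```

Smooth so far, with a small rising spring moment.

Emit:
{"fn": "step_arm", "kwargs": {"steps": [[0, 0, 1, 8], [0, 0, 1, 8], [0, 0, 1, 8]]}}

```text
time: 28.15
tool_pos: [0.6735, -0.1429, 0.1241]
tool_rot: [-0.004, 1.0, 0.028, 0.011]
contact_force: [-3.7, 0.7, 3.8]
gripper_width: 0.081
```

Emit:
{"fn": "step_arm", "kwargs": {"steps": [[0, 0, 1, 6], [0, 0, 1, 4]]}}

```text
time: 28.35
tool_pos: [0.6734, -0.1429, 0.1241]
tool_rot: [-0.005, 0.998, -0.063, 0.01]
contact_force: [-1.8, 0.9, 4.1]
gripper_width: 0.082
```

```bash
python3 plan.py .6738 -.1427 .1236 -4 30;python3 -c "
from h import *
s=state();print(s['ft_torque'],s['joint_pos'])"
```

```text
t 28.35 pos [ 0.6734 -0.1429  0.1241] yaw -7.22 g 0.082 F [-1.8  0.9  4.1] tiltz [ 0.0203  0.0079 -0.9998]
[[0.3, -0.3, 0.5, -3.22]]
[0.05247319 0.51392959 0.33245506] [-0.32278123  0.26802887  1.55641199  0.01440987  1.30040972  1.370247  ]
```

The moment jumped to 0.33 N m after about 101°, so the plug is on its stop. I'll check the cam visually while holding.

```bash
python3 - <<'E'
from fit import *
im,d=grab_frame('side')
u,v=proj('side',[.63,-.1424,.09])[0].astype(int)
a=cv2.resize(im[v-50:v+50,u-70:u+70],None,fx=5,fy=5,interpolation=cv2.INTER_CUBIC)
save('fin_side.png',a)
s=state();print(s['time'],s['ft_torque'],s['contact_force'],s['gripper_width'])
E
```

```text
28.4 [0.09138364 0.53181802 0.23204787] [-3.78294653  1.18861645  4.46086671] 0.07976413253598588
```

View pics/fin_side.png

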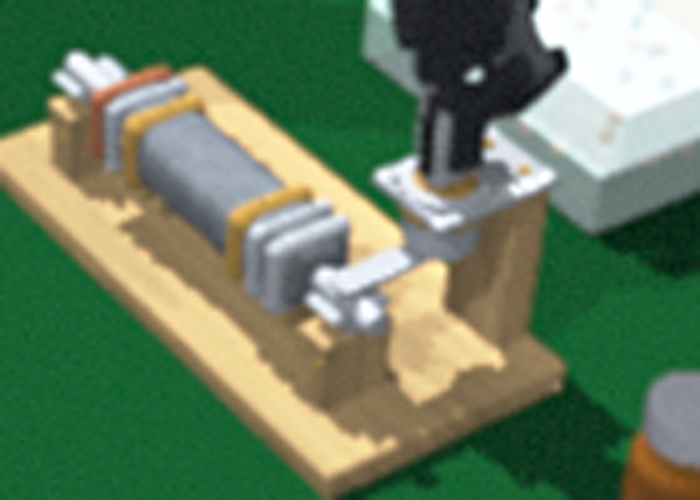

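Picture: the cam at (375,270) lies over the axle in the right saddle, and the bar sits in both Vs. I'll set a final firm hold (a slight push and turn against the stop), then hand in.

Emit:
{"fn": "step_arm", "kwargs": {"steps": [[0, 0, 2, 3]]}}

```text
time: 28.5
tool_pos: [0.6735, -0.143, 0.1239]
tool_rot: [-0.005, 0.996, -0.089, 0.01]
contact_force: [-5.9, 2.0, 11.1]
gripper_width: 0.087
```

```bash
python3 - <<'E'
from h import *
grab_frame('wrist');grab_frame('wrist')
s=state();print(s['time'],s['tool_pos'],rot(s['tool_rot'])[:,0],s['ft_torque'],s['contact_force'],s['gripper_width'])
if s['ft_torque'][2]>.12: print(job_done())
E
```

```text
28.6 [ 0.67343298 -0.14298235  0.1239281 ] [ 0.98406846 -0.17686123  0.01814851] [0.16360935 1.03323213 0.33670452] [-4.24815977  0.57040144  8.1621354 ] 0.08072892905605947
the job is handed in; nothing more can be done
None
```

I laid the bar in both V-saddles and let go of it. I then took the key from the bur block, wiggled it past both pins until it was home, and turned it clockwise to the stop. The job was handed in at 28.6 s with the arm still holding the turned key.

**Last checks:**
- **Bar:** the close views show an axle in each V. The left axle's centre measured about 69 mm high (68 mm is seated) just before I let go. The highest readings on top of the bar were 88.6 mm near the -y end and 86.2 mm at the middle. I did not measure the left end after letting go.
- **Key:** it stopped against a push of about 17 N, and its head top read about 155 mm high, which matches fully home.
- **Lock:** the side picture, taken after the turn, shows the cam lying over the right axle. The holding moment at hand-in was about 0.34 N m, up from 0.1 N m mid-turn, so the plug is on its stop.

**What was off:**
- The tool tilted by up to about 2.4° during some moves, so I made a few extra moves to reduce it before inserting the key.
- At the second pin the key stuck for one round of wiggling and went in with a harder push of about 24 N.

I never touched the other things on the bench and saw none of them move, but I did not compare their positions at the end.

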